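# Flip open the desk charging box and switch it on

## Robot

A 6-joint arm with a two-finger parallel gripper is mounted at the origin on the work surface. World frame = base frame: x ahead of the robot, y to its left, z up, the work surface at z = 0. Lengths are in m, angles in rad, forces in N, time in s.
With the tool pointing down it reaches from about 0.375 to 0.975 m from the base axis. Payload 3.8 kg.
Tool frame: the origin (TCP) lies on the centre line of the jaws, within the pads' length; the fingertips stand 14 mm ahead of it and the grasp point (between the pads) lies 5 mm behind it (bot.finger_overhang is the distance from the TCP to the fingertips, in m); y points along the fingers, x is the direction in which the jaws open and shut, and the axes are right-handed (so a half turn about y gives the same grasp; the last joint's range is limited). The gripper opens to 85 mm and grips with 20 to 120 N. Pads are 22 mm wide; open, the fingers measure 114 mm over their backs; the gripper's body (76 mm by 85 mm) begins 54 mm behind the grasp point. The pads swing forward as they close: fully open they stand 13 mm farther back than shut.
Start: joints at [1.12, 0.264, 1.604, -0, 1.274, -0.037], TCP at [0.271, 0.618, 0.225] pointing down, gripper open.
Joint ranges: [-2.63, 2.63], [-0.94, 2.18], [0.31, 2.57], [-1.31, 4.45], [0, 2.66], [-2.55, 2.55]. Speed limits (rad/s): [2.57, 2.57, 3.14, 3.14, 3.14, 3.14].

## Interface

Orientations are given as a rotation vector (axis times angle).
In Python, from workcell import readout, read_camera, bot, spotter gives the robot as it stands.
- The arm moves only by the tool jog_arm, never from a script. Its argument "increments" is a list of rows, each a list of 7 numbers: the shift along the tool's x, y, z in m, then the turn, a rotation vector about the tool's x, y, z in rad, then the opening, from 0 (shut) to 1 (fully open). A call has 1 to 10 rows; each row shifts and turns the pose as measured when the row begins, along the tool's axes as they then stand; what a row does not reach is not made up. A row lasts 1/8 s, in which the tool goes at most 62.5 mm and 10.7 degrees, less where a joint would pass 70% of its speed; a pose out of reach is approached as far as the arm can. A call with a gripper value outside its range is refused whole. The fingers move at their own pace and stop on an object; "force" is the grip in N (left out, the last holds). Time passes only in rows, so rows that do not move let the fingers close. It gives the time, the measured TCP pose, the force and the opening at its end, in the units of the state.
- readout.read_state(): the state, without advancing time (a new reading comes with each control period).
- read_camera(name): name is "scene" or "top" or "wrist"; returns a dict with "img" (420x560x3 uint8, blue, green, red), "range_z" (420x560 float32, m along the optical axis (not along the pixel's ray), 0 where there is no reading), "fx", "fy", "cx", "cy" (pixels), "distortion" ([k1, k2, p1, p2, k3] as OpenCV has them; the pictures are not rectified), "world_from_camera" (4x4, takes a point from camera to world coordinates). Camera axes: x right, y down, z forward; pixel columns grow to the right and rows downward; lengths in m; the calibration is good to about 2 mm. A picture is of the moment at which its call begins.
- bot.finish_job(): hands the job in, once; it reports no verdict.
Trained networks look in a picture, given as the dict that the camera call returned (one of the last four; its "shot" number tells which), for a name from the list of things; names that differ only in an ending like _2 or _b are one class to them, and where a whole thing is asked for, a point or a joint stands for the part that bears it (a point fixed in the world has none). Each returns a list of dicts, best first, with "p" (0 to 1); they miss things now and then, are a little off and sometimes report something else, mostly with a low value. They report only what shows in the picture. A call takes as long as a camera call.
- spotter.masks_of(picture, thing): "mask" (420x560 bool, what is visible of it) and "location" ([column, row] in pixels, amid what is visible of it).
- spotter.spot_point(picture, thing): "location" ([column, row] in pixels: a listed point, or the origin of a listed thing).
The state is a dict: "time": time; "q": joint angles; "joint_vel": joint speeds; "joint_torque": joint torques, N m; "tool_pos": TCP position; "tcp_rot": TCP orientation; "wrist_force": force on the tool from outside, world axes, zero at the start; "torque": the same for the moment, N m; "width": opening from 0.0 (shut) to 1.0 (fully open).
Only numpy, scipy, OpenCV 4.12 (cv2) and the standard library are available. Lean on these libraries where they do the work, as an engineer would, in place of code of your own. Each camera call takes 0.05 s, during which the arm holds its last target. There are 200 camera calls.

## Task

Switch on the desk charging box: with a fingertip under its front lip, flip the wooden lid up and back past upright until it rests open by itself, and take the finger off it. Then press the green power button inside fully down with a fingertip and let it come up again, leaving the lid open. Do not lift or shift the box, and leave the pen cube, mug and mouse alone.

Things in the scene. Friction and masses are not known exactly. Their poses are not given: they have to be found in the camera images.
- charge_box: White open-topped charging box, 130 (x) by 180 (y) by 85 mm high, walls 5 mm, about 1 kg, standing loose on the desk. Origin: centre of its underside; z up; its front (lip side) faces its own -x, the hinge runs along its +x top rim. It stands turned about a quarter (up to 30 degrees more or less), so that the lip faces the robot's right. Inside, a solid pale deck lies 55 mm above the desk; the power button stands on it, 22 mm to -x and 45 mm to -y of the middle.
- lid (a joint): Angle of the lid about its hinge, rad: 0 shut, 1.57 upright, 2.0 fully open against its stop. Loose hinge, no spring: it falls shut before upright and falls open beyond it. The lid is a light wood panel 130 by 180 by 6 mm, about 0.14 kg, its underside 85 mm above the desk when shut; in the middle of its front edge a lip 60 mm wide and 6 mm thick overhangs the box front by 22 mm, with free space under it down to the desk.
- lid_lip (a point): Middle of the lip's outer edge, at the lid's underside; moves with the lid. 152 mm from the hinge line. Its axes are the lid's: x from lip to hinge, z out of the lid's upper face.
- lid_hinge (a point): Middle of the hinge line, at the lid's underside at the rear top edge of the box, 65 mm to +x of the box's middle; the line runs along the box's y.
- power (a joint): Travel of the power button, m: 0 up, 0.006 fully down (counts as pressed beyond 0.0045). Spring return, 4 N when fully down.
- power_top (a point): Centre of the green power button's top face, 24 mm in diameter, standing 10 mm proud, of a 40 mm black round housing, 77 mm above the desk (below the rim of the box); it moves down when pressed. Hidden by the shut lid.
- pen_cube: White pen holder, 85 mm cube-like (90 mm high) with four pens reaching about 150 mm. Loose. Origin: centre of its underside.
- mug: White mug, 80 mm across, 95 mm high, handle to its +y. Loose. Origin: centre of its underside.
- mouse: White computer mouse, 108 (x) by 58 (y) by 27 mm. Loose. Origin: centre of its underside.

How it is judged:
By the outcome, as a careful person would: the job done as asked, in the order asked, and still so for the second after the job is handed in, with the robot touching nothing.
It also fails if it takes over 54 s, if anything falls off the work surface, if the arm or the gripper's body presses on something with over 40 N, if the wrist force passes 120 N, or if a joint passes its speed limit or range.

## Working session

There is one attempt and no reset: what is moved stays moved. The work goes in short steps, Python scripts to look and compute and a tool call to move; the robot and the scene stay as the last step left them, time stands still between calls to the robot, and variables do not carry over. Pictures are saved under pics/ and viewed, about 8 in all and at most 12, crops included, and the job is handed in when it is done.

Besides the shell and the picture viewer there is one more tool, called after "Request:" as a command line: name --pt "numbers of a row" for each row, then --argument value for the rest. jog_arm: Moves the arm, as the interface text tells. Its arguments: {"type":"object","properties":{"increments":{"type":"array"},"force":{"type":"number"}},"required":["increments"]}

```bash
mkdir -p pics; cat > h.py <<'E'
import numpy as np, cv2
from workcell import readout, read_camera, bot, spotter
def ray(p,uv):
    K=np.array([[p['fx'],0,p['cx']],[0,p['fy'],p['cy']],[0,0,1]])
    return cv2.undistortPoints(np.array(uv,float).reshape(-1,1,2),K,np.array(p['distortion'])).reshape(-1,2)
def world(p,uv,z=None):
    uv=np.array(uv,float).reshape(-1,2); n=ray(p,uv); T=np.array(p['world_from_camera'])
    d=np.c_[n,np.ones(len(n))]@T[:3,:3].T
    if z is not None: s=(z-T[2,3])/d[:,2]
    else: s=p['range_z'][uv[:,1].round().astype(int),uv[:,0].round().astype(int)]
    return T[:3,3]+d*s[:,None]
def state():
    s=readout.read_state(); print({k:np.round(s[k],3).tolist() for k in ('time','q','tool_pos','tcp_rot','wrist_force','width')}); return s
E
python3 - <<'E'
from h import *
np.set_printoptions(precision=4,suppress=True)
state()
ims=[]
for c in('scene','top'):
    p=read_camera(c); ims.append(p['img'])
    for t in('charge_box','lid','pen_cube','mug','mouse'):
        for m in spotter.masks_of(p,t)[:1]:
            v,u=np.nonzero(m['mask']&(p['range_z']>0)); w=world(p,np.c_[u,v])
            print(c,t,round(m['p'],2),m['location'],len(u),'med',np.median(w,0),'lo',np.percentile(w,2,0),'hi',np.percentile(w,98,0))
    for t in('lid_lip','lid_hinge','charge_box'):
        for m in spotter.spot_point(p,t)[:1]:
            print(c,t,round(m['p'],2),m['location'],world(p,m['location'],.085 if t!='charge_box' else 0))
    cv2.imwrite(f'pics/{c}0.png',p['img'])
E
```

```text
{'time': 0.0, 'q': [1.12, 0.265, 1.605, 0.0, 1.274, -0.037], 'tool_pos': [0.271, 0.617, 0.223], 'tcp_rot': [-1.378, -0.898, 0.901], 'wrist_force': [-0.018, 0.865, -0.31], 'width': 1.002}
scene charge_box 0.76 [323.3, 218.1] 4806 med [0.598  0.0902 0.0888] lo [0.4745 0.0186 0.0043] hi [0.6501 0.1578 0.0932]
scene lid 0.87 [322.4, 206.4] 3489 med [0.5647 0.091  0.0897] lo [0.4718 0.0142 0.0852] hi [0.646  0.1599 0.0935]
scene pen_cube 0.93 [422.2, 186.1] 1992 med [0.4593 0.3476 0.0597] lo [ 0.3782  0.2981 -0.0019] hi [0.4938 0.4079 0.1435]
scene mug 0.55 [105.1, 190.7] 1741 med [ 0.5187 -0.4418  0.0576] lo [ 0.4091 -0.4874 -0.0018] hi [ 0.5468 -0.389   0.0948]
scene mouse 0.94 [436.7, 243.8] 927 med [0.6065 0.3596 0.0222] lo [0.5566 0.3195 0.0056] hi [0.6488 0.4025 0.0283]
scene lid_lip 0.59 [287.9, 202.2] [[0.5496 0.0062 0.085 ]]
scene lid_hinge 0.62 [355.7, 208.4] [[0.5614 0.1644 0.085 ]]
scene charge_box 0.57 [321.5, 230.6] [[0.5595 0.0902 0.    ]]
top charge_box 0.62 [226.6, 212.3] 3992 med [0.5495 0.093  0.0915] lo [0.4654 0.0188 0.0424] hi [0.6385 0.1619 0.0973]
top lid 0.92 [223.4, 214.8] 3792 med [0.5518 0.0944 0.0917] lo [0.4691 0.0185 0.086 ] hi [0.6384 0.1635 0.0974]
top pen_cube 0.56 [128.5, 257.7] 1355 med [0.4367 0.3562 0.0493] lo [0.3849 0.3012 0.0002] hi [0.4848 0.4035 0.1481]
top mug 0.86 [434.0, 227.8] 1092 med [ 0.5054 -0.4562  0.041 ] lo [ 0.4643 -0.4874 -0.0015] hi [ 0.5417 -0.3877  0.0967]
top mouse 0.77 [132.6, 205.0] 792 med [0.5901 0.3613 0.0244] lo [0.5424 0.324  0.0008] hi [0.6427 0.4055 0.0322]
top lid_lip 0.57 [259.9, 210.2] [[0.5547 0.0063 0.085 ]]
top lid_hinge 0.75 [197.9, 209.8] [[0.5607 0.1651 0.085 ]]
top charge_box 0.74 [228.0, 216.0] [[0.5569 0.0955 0.    ]]
```

```bash
python3 -c "
import cv2,numpy as np
a=cv2.imread('pics/scene0.png');b=cv2.imread('pics/top0.png')
cv2.imwrite('pics/both0.png',cv2.resize(np.hstack([a,b]),(800,300)))"
```

```text
(no output)
```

View pics/both0.png

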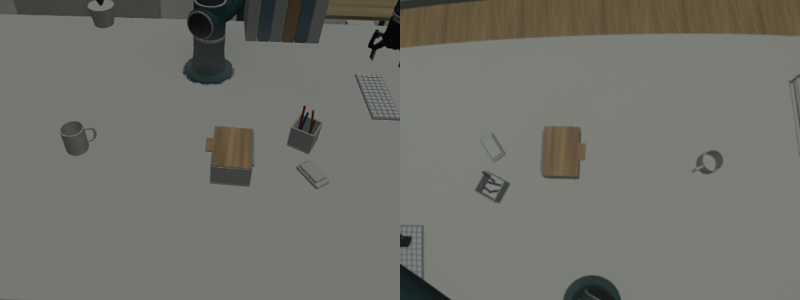

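```bash
cat >> h.py <<'E'
from scipy.spatial.transform import Rotation as R
def plan(pos,Rt,n,op=0,start=None):
    """n rows from the present pose (or start) to pos, Rt (matrix)"""
    s=readout.read_state(); p0,R0=start or (np.array(s['tool_pos']),R.from_rotvec(s['tcp_rot']))
    w=(R0.inv()*R.from_matrix(Rt)).as_rotvec(); d=(np.array(pos)-p0)/n
    for i in range(n):
        Ri=R0*R.from_rotvec(w*i/n); print(np.r_[Ri.inv().apply(d).round(4),(w/n).round(3),op].tolist(),end=',\n')
    print('deg/row',np.degrees(np.linalg.norm(w))/n,'m/row',np.linalg.norm(d))
E
python3 - <<'E'
from h import *
np.set_printoptions(precision=4,suppress=True)
s=state(); print(R.from_rotvec(s['tcp_rot']).as_matrix(), bot.finger_overhang)
for c in('scene','top'):
    p=read_camera(c)
    m=spotter.masks_of(p,'lid')[0]['mask'].astype(np.uint8)
    k=cv2.morphologyEx(m,cv2.MORPH_OPEN,np.ones((23,23),np.uint8))
    v,u=np.nonzero(k); w=world(p,np.c_[u,v],.091)
    print(c,cv2.minAreaRect((w[:,:2]*1000).astype(np.float32)))
    v,u=np.nonzero(m); w=world(p,np.c_[u,v],.091); print(cv2.minAreaRect((w[:,:2]*1000).astype(np.float32)))
E
```

```text
{'time': 0.9, 'q': [1.12, 0.264, 1.604, -0.0, 1.274, -0.037], 'tool_pos': [0.271, 0.618, 0.225], 'tcp_rot': [-1.377, -0.899, 0.899], 'wrist_force': [0.822, -0.251, -0.358], 'width': 1.0}
[[ 0.4021  0.     -0.9156]
 [ 0.9156  0.0001  0.4021]
 [ 0.0001 -1.     -0.    ]] 0.014
scene ((560.4324340820312, 92.49932861328125), (139.1367645263672, 181.4960174560547), 87.08535766601562)
((559.849365234375, 84.5282974243164), (155.68463134765625, 181.5943145751953), 86.6391830444336)
top ((554.0238037109375, 89.8382797241211), (152.8062286376953, 173.4862518310547), 88.38263702392578)
((553.9186401367188, 88.40306091308594), (156.690185546875, 177.6388397216797), 86.55925750732422)
```

```bash
cat >> h.py <<'E'
bx=np.array([.052,.9986,0]); fx=np.array([.9986,-.052,0])
def ori(t):  # t = angle below horizontal, rad
    y=np.cos(t)*bx-np.sin(t)*np.array([0,0,1]); return np.c_[fx,y,np.cross(fx,y)]
E
python3 - <<'E'
from h import *
plan([.55,-.10,.36],ori(np.pi/2),20)
E
```

```text
[-0.0273, -0.0068, -0.0272, 0.0, 0.06, -0.0, 0.0],
[-0.0256, -0.0068, -0.0288, 0.0, 0.06, -0.0, 0.0],
[-0.0238, -0.0068, -0.0303, 0.0, 0.06, -0.0, 0.0],
[-0.0219, -0.0068, -0.0317, 0.0, 0.06, -0.0, 0.0],
[-0.02, -0.0068, -0.0329, 0.0, 0.06, -0.0, 0.0],
[-0.0179, -0.0068, -0.0341, 0.0, 0.06, -0.0, 0.0],
[-0.0158, -0.0068, -0.0351, 0.0, 0.06, -0.0, 0.0],
[-0.0137, -0.0068, -0.036, 0.0, 0.06, -0.0, 0.0],
[-0.0115, -0.0068, -0.0368, 0.0, 0.06, -0.0, 0.0],
[-0.0093, -0.0068, -0.0374, 0.0, 0.06, -0.0, 0.0],
[-0.007, -0.0068, -0.0379, 0.0, 0.06, -0.0, 0.0],
[-0.0047, -0.0068, -0.0382, 0.0, 0.06, -0.0, 0.0],
[-0.0024, -0.0068, -0.0384, 0.0, 0.06, -0.0, 0.0],
[-0.0, -0.0068, -0.0385, 0.0, 0.06, -0.0, 0.0],
[0.0023, -0.0068, -0.0384, 0.0, 0.06, -0.0, 0.0],
[0.0046, -0.0068, -0.0382, 0.0, 0.06, -0.0, 0.0],
[0.0069, -0.0068, -0.0379, 0.0, 0.06, -0.0, 0.0],
[0.0092, -0.0068, -0.0374, 0.0, 0.06, -0.0, 0.0],
[0.0114, -0.0068, -0.0368, 0.0, 0.06, -0.0, 0.0],
[0.0136, -0.0068, -0.036, 0.0, 0.06, -0.0, 0.0],
deg/row 3.4636235376218885 m/row 0.03909870554768766
```

Request:
jog_arm --pt "-0.027 -0.007 -0.027 0 0.06 0 0" --pt "-0.026 -0.007 -0.029 0 0.06 0 0" --pt "-0.024 -0.007 -0.03 0 0.06 0 0" --pt "-0.022 -0.007 -0.032 0 0.06 0 0" --pt "-0.02 -0.007 -0.033 0 0.06 0 0" --pt "-0.018 -0.007 -0.034 0 0.06 0 0" --pt "-0.016 -0.007 -0.035 0 0.06 0 0" --pt "-0.014 -0.007 -0.036 0 0.06 0 0" --pt "-0.012 -0.007 -0.037 0 0.06 0 0" --pt "-0.009 -0.007 -0.037 0 0.06 0 0"

```text
time: 2.35
tool_pos: [0.4106, 0.2488, 0.2968]
tcp_rot: [-1.528, -0.428, 0.423]
wrist_force: [0.5, -0.1, -0.5]
width: -0.001
```

Request:
jog_arm --pt "-0.007 -0.007 -0.038 0 0.06 0 0" --pt "-0.005 -0.007 -0.038 0 0.06 0 0" --pt "-0.002 -0.007 -0.038 0 0.06 0 0" --pt "0 -0.007 -0.038 0 0.06 0 0" --pt "0.002 -0.007 -0.038 0 0.06 0 0" --pt "0.005 -0.007 -0.038 0 0.06 0 0" --pt "0.007 -0.007 -0.038 0 0.06 0 0" --pt "0.009 -0.007 -0.037 0 0.06 0 0" --pt "0.011 -0.007 -0.037 0 0.06 0 0" --pt "0.014 -0.007 -0.036 0 0.06 0 0"

```text
time: 3.6
tool_pos: [0.5457, -0.1236, 0.372]
tcp_rot: [-1.567, 0.054, -0.069]
wrist_force: [0.5, 0.6, 0.6]
width: 0.001
```

```bash
python3 - <<'E'
from h import *
state()
plan([.55,-.12,.30],ori(np.radians(30)),10)
E
```

```text
{'time': 3.6, 'q': [-0.27, -0.018, 1.653, 0.005, 1.498, -0.192], 'tool_pos': [0.546, -0.124, 0.372], 'tcp_rot': [-1.567, 0.054, -0.069], 'wrist_force': [0.475, 0.61, 0.586], 'width': 0.001}
[0.0003, 0.0072, 0.0004, 0.104, -0.002, 0.002, 0.0],
[0.0003, 0.0072, -0.0004, 0.104, -0.002, 0.002, 0.0],
[0.0004, 0.0071, -0.0011, 0.104, -0.002, 0.002, 0.0],
[0.0004, 0.007, -0.0019, 0.104, -0.002, 0.002, 0.0],
[0.0004, 0.0067, -0.0026, 0.104, -0.002, 0.002, 0.0],
[0.0004, 0.0064, -0.0033, 0.104, -0.002, 0.002, 0.0],
[0.0004, 0.006, -0.0039, 0.104, -0.002, 0.002, 0.0],
[0.0004, 0.0056, -0.0045, 0.104, -0.002, 0.002, 0.0],
[0.0004, 0.0051, -0.0051, 0.104, -0.002, 0.002, 0.0],
[0.0004, 0.0045, -0.0056, 0.104, -0.002, 0.002, 0.0],
deg/row 5.985794687245526 m/row 0.007219456143640863
```

Request:
jog_arm --pt "0 0.007 0 0.104 -0.002 0.002 0" --pt "0 0.007 0 0.104 -0.002 0.002 0" --pt "0 0.007 -0.001 0.104 -0.002 0.002 0" --pt "0 0.007 -0.002 0.104 -0.002 0.002 0" --pt "0 0.007 -0.003 0.104 -0.002 0.002 0" --pt "0 0.006 -0.003 0.104 -0.002 0.002 0" --pt "0 0.006 -0.004 0.104 -0.002 0.002 0" --pt "0 0.006 -0.005 0.104 -0.002 0.002 0" --pt "0 0.005 -0.005 0.104 -0.002 0.002 0" --pt "0 0.005 -0.006 0.104 -0.002 0.002 0"

```text
time: 4.85
tool_pos: [0.55, -0.1242, 0.3034]
tcp_rot: [-0.503, -0.003, -0.059]
wrist_force: [-0.1, 0.9, 0.3]
width: 0.001
```

```bash
python3 - <<'E'
from h import *
state()
plan([.552,-.05,.065],ori(np.radians(30)),10)
p=read_camera('scene'); cv2.imwrite('pics/s1.png',p['img'])
E
```

```text
{'time': 4.85, 'q': [-0.723, 0.359, 1.68, 0.801, 1.834, -0.77], 'tool_pos': [0.55, -0.124, 0.303], 'tcp_rot': [-0.503, -0.003, -0.059], 'wrist_force': [-0.143, 0.898, 0.314], 'width': 0.001}
[-0.0006, 0.018, -0.0173, -0.002, 0.001, 0.001, 0.0],
[-0.0006, 0.018, -0.0173, -0.002, 0.001, 0.001, 0.0],
[-0.0005, 0.0181, -0.0172, -0.002, 0.001, 0.001, 0.0],
[-0.0005, 0.0181, -0.0172, -0.002, 0.001, 0.001, 0.0],
[-0.0004, 0.0181, -0.0172, -0.002, 0.001, 0.001, 0.0],
[-0.0004, 0.0182, -0.0171, -0.002, 0.001, 0.001, 0.0],
[-0.0004, 0.0182, -0.0171, -0.002, 0.001, 0.001, 0.0],
[-0.0003, 0.0182, -0.0171, -0.002, 0.001, 0.001, 0.0],
[-0.0003, 0.0183, -0.017, -0.002, 0.001, 0.001, 0.0],
[-0.0002, 0.0183, -0.017, -0.002, 0.001, 0.001, 0.0],
deg/row 0.15407390012553757 m/row 0.024973492356904332
```

View pics/s1.png

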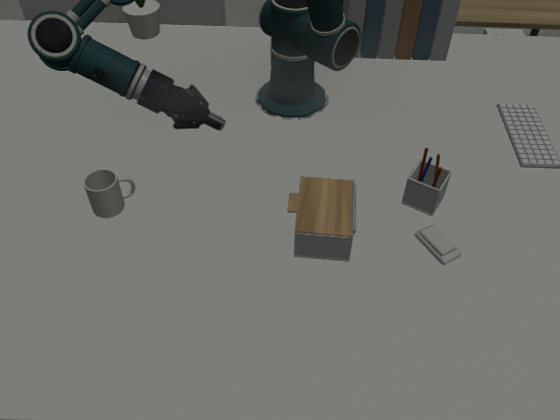

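Request:
jog_arm --pt "0 0.018 -0.017 0 0 0 0" --pt "0 0.018 -0.017 0 0 0 0" --pt "0 0.018 -0.017 0 0 0 0" --pt "0 0.018 -0.017 0 0 0 0" --pt "0 0.018 -0.017 0 0 0 0" --pt "0 0.018 -0.017 0 0 0 0" --pt "0 0.018 -0.017 0 0 0 0" --pt "0 0.018 -0.017 0 0 0 0" --pt "0 0.018 -0.017 0 0 0 0" --pt "0 0.018 -0.017 0 0 0 0"

```text
time: 6.15
tool_pos: [0.5574, -0.0425, 0.0503]
tcp_rot: [-0.512, -0.003, -0.055]
wrist_force: [-0.1, 0.4, -0.1]
width: 0.002
```

```bash
python3 - <<'E'
from h import *
np.set_printoptions(precision=4,suppress=True)
state()
for c in('scene','top','wrist'):
    p=read_camera(c)
    for t in('lid_lip','lid_hinge','charge_box'):
        for m in spotter.spot_point(p,t)[:1]:
            print(c,t,round(m['p'],2),m['location'],world(p,m['location'],.085 if t!='charge_box' else 0))
cv2.imwrite('pics/w1.png',p['img'])
plan([.5515,.002,.063],ori(np.radians(30)),5)
E
```

```text
{'time': 6.15, 'q': [-0.616, 0.612, 1.865, 0.841, 1.468, -1.035], 'tool_pos': [0.557, -0.042, 0.05], 'tcp_rot': [-0.512, -0.003, -0.055], 'wrist_force': [-0.137, 0.373, -0.133], 'width': 0.002}
scene lid_lip 0.69 [285.7, 202.0] [[0.5493 0.0011 0.085 ]]
scene lid_hinge 0.48 [432.3, 248.4] [[0.673 0.325 0.085]]
scene charge_box 0.62 [323.0, 229.8] [[0.5568 0.0939 0.    ]]
top lid_lip 0.91 [259.6, 211.8] [[0.5506 0.0072 0.085 ]]
top lid_hinge 0.89 [199.4, 208.0] [[0.5653 0.1612 0.085 ]]
top charge_box 0.91 [229.4, 215.3] [[0.5588 0.0916 0.    ]]
wrist lid_lip 0.85 [260.4, 138.8] [[0.5502 0.0083 0.085 ]]
wrist lid_hinge 0.7 [267.2, 18.2] [[0.5573 0.1615 0.085 ]]
wrist charge_box 0.72 [267.5, 164.1] [[0.5548 0.0931 0.    ]]
[-0.0017, 0.0068, 0.0062, -0.002, 0.003, 0.002, 0.0],
[-0.0017, 0.0068, 0.0062, -0.002, 0.003, 0.002, 0.0],
[-0.0017, 0.0068, 0.0063, -0.002, 0.003, 0.002, 0.0],
[-0.0017, 0.0068, 0.0063, -0.002, 0.003, 0.002, 0.0],
[-0.0017, 0.0068, 0.0063, -0.002, 0.003, 0.002, 0.0],
deg/row 0.2404212123258013 m/row 0.009379551186601076
```

View pics/w1.png

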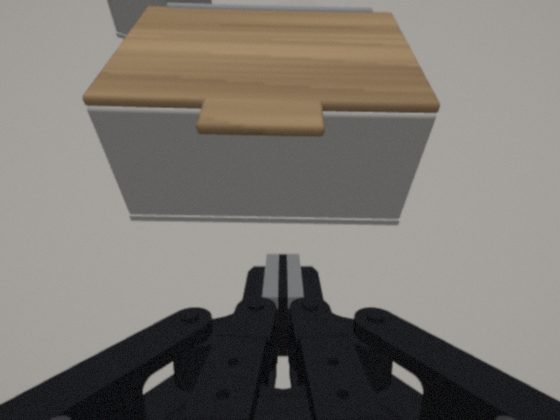

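Request:
jog_arm --pt "-0.0015 0.0075 0.0055 0 0 0 0" --pt "-0.0015 0.0075 0.0055 0 0 0 0" --pt "-0.0015 0.0075 0.0055 0 0 0 0" --pt "-0.0015 0.0075 0.0055 0 0 0 0" --pt "-0.0015 0.0075 0.0055 0 0 0 0" --pt "0 0 0 0 0 0 0"

```text
time: 7.5
tool_pos: [0.5516, 0.0073, 0.059]
tcp_rot: [-0.513, -0.004, -0.055]
wrist_force: [-0.5, 0.3, -0.7]
width: 0.004
```

```bash
cat >> h.py <<'E'
H=np.array([.5605,.159,.085])
def tcp(deg,r):
    a=np.radians(deg); return H+bx*(-r*np.cos(a)-.0176)+np.array([0,0,r*np.sin(a)-.0025])
def via(pts):
    s=readout.read_state(); p=np.array(s['tool_pos']); Ri=R.from_rotvec(s['tcp_rot']).inv()
    for q in pts: print(Ri.apply(q-p).round(4).tolist(),np.round(q,3)); p=q
E
python3 - <<'E'
from h import *
s=state()
pts=[tcp(-5,.14)]+[tcp(a,.14) for a in np.linspace(0,27,9)]
via(pts)
E
```

```text
{'time': 7.5, 'q': [-0.555, 0.559, 1.937, 0.888, 1.427, -1.026], 'tool_pos': [0.552, 0.007, 0.059], 'tcp_rot': [-0.513, -0.004, -0.055], 'wrist_force': [-0.531, 0.334, -0.734], 'width': 0.004}
[0.0012, -0.01, 0.0073] [0.552 0.002 0.07 ]
[0.0002, -0.0064, 0.0104] [0.552 0.002 0.082]
[0.0001, -0.0038, 0.0073] [0.552 0.002 0.091]
[0.0001, -0.0034, 0.0075] [0.552 0.003 0.099]
[0.0001, -0.0029, 0.0077] [0.552 0.004 0.107]
[0.0001, -0.0025, 0.0079] [0.553 0.005 0.115]
[0.0001, -0.002, 0.008] [0.553 0.008 0.123]
[0.0001, -0.0015, 0.0081] [0.553 0.01  0.131]
[0.0001, -0.0011, 0.0082] [0.553 0.013 0.139]
[0.0001, -0.0006, 0.0082] [0.553 0.017 0.146]
```

Request:
jog_arm --pt "0.001 -0.01 0.007 0 0 0 0" --pt "0 -0.006 0.01 0 0 0 0" --pt "0 -0.004 0.007 0 0 0 0" --pt "0 -0.0035 0.0075 0 0 0 0" --pt "0 -0.003 0.0075 0 0 0 0" --pt "0 -0.0025 0.008 0 0 0 0" --pt "0 -0.002 0.008 0 0 0 0" --pt "0 -0.0015 0.008 0 0 0 0" --pt "0 -0.001 0.008 0 0 0 0" --pt "0 -0.0005 0.008 0 0 0 0"

```text
time: 8.75
tool_pos: [0.552, 0.016, 0.1508]
tcp_rot: [-0.513, -0.005, -0.056]
wrist_force: [-0.9, 0.6, -0.0]
width: -0.002
```

```bash
python3 - <<'E'
from h import *
s=state()
via([tcp(a,r) for a,r in zip(np.linspace(30,66,10),np.linspace(.139,.13,10))])
p=read_camera('wrist');q=read_camera('scene'); cv2.imwrite('pics/w2.png',cv2.resize(np.hstack([p['img'],q['img']]),(800,300)))
E
```

```text
{'time': 8.75, 'q': [-0.543, 0.408, 1.937, 0.886, 1.515, -0.905], 'tool_pos': [0.552, 0.016, 0.151], 'tcp_rot': [-0.513, -0.005, -0.056], 'wrist_force': [-0.904, 0.614, -0.034], 'width': -0.002}
[0.001, 0.004, 0.0036] [0.553 0.021 0.152]
[0.0001, 0.0014, 0.0096] [0.554 0.027 0.16 ]
[0.0001, 0.0021, 0.0094] [0.554 0.034 0.167]
[0.0001, 0.0027, 0.0092] [0.554 0.04  0.174]
[0.0001, 0.0034, 0.0089] [0.555 0.048 0.18 ]
[0.0001, 0.0039, 0.0086] [0.555 0.055 0.185]
[0.0001, 0.0045, 0.0082] [0.556 0.063 0.19 ]
[0.0001, 0.005, 0.0078] [0.556 0.072 0.194]
[0.0001, 0.0055, 0.0074] [0.556 0.08  0.198]
[0.0001, 0.006, 0.0069] [0.557 0.089 0.201]
```

View pics/w2.png

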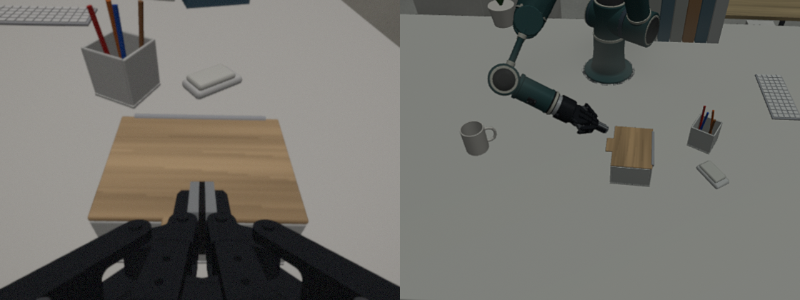

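```bash
cat >> h.py <<'E'
def track(pts,t=None,n=None):
    """rows via points; turn spread to ori(t)"""
    s=readout.read_state(); p=np.array(s['tool_pos']); R0=R.from_rotvec(s['tcp_rot']); n=len(pts)
    w=(R0.inv()*R.from_matrix(ori(t))).as_rotvec() if t is not None else np.zeros(3)
    for i,q in enumerate(pts):
        print((R0*R.from_rotvec(w*i/n)).inv().apply(q-p).round(4).tolist(),(w/n).round(3).tolist(),np.round(q,3)); p=np.array(q)
E
python3 - <<'E'
from h import *
np.set_printoptions(precision=4,suppress=True)
p=read_camera('top')
for t in('lid_lip','lid_hinge','charge_box'):
    for m in spotter.spot_point(p,t)[:1]:
        print(t,round(m['p'],2),m['location'],world(p,m['location'],.085 if t!='charge_box' else 0))
s=state();a=np.array(s['tool_pos']);b=np.array([.549,-.05,.13]);c=np.array([.549,-.05,.067])
track([a+(b-a)*k/4 for k in range(1,5)]+[b+(c-b)*k/4 for k in range(1,5)],np.radians(20))
E
```

```text
lid_lip 0.72 [262.6, 213.2] [[ 0.5467 -0.0003  0.085 ]]
lid_hinge 0.71 [199.2, 214.1] [[0.5494 0.1618 0.085 ]]
charge_box 0.69 [228.4, 216.4] [[0.5558 0.0944 0.    ]]
{'time': 9.05, 'q': [-0.543, 0.409, 1.937, 0.885, 1.514, -0.905], 'tool_pos': [0.552, 0.016, 0.15], 'tcp_rot': [-0.513, -0.005, -0.056], 'wrist_force': [-0.343, 0.842, 0.158], 'width': -0.003}
[0.0, -0.0119, -0.0125] [0.02, 0.002, 0.001] [ 0.551 -0.001  0.145]
[0.0, -0.0121, -0.0122] [0.02, 0.002, 0.001] [ 0.55  -0.017  0.14 ]
[0.0001, -0.0124, -0.012] [0.02, 0.002, 0.001] [ 0.55  -0.034  0.135]
[0.0001, -0.0126, -0.0117] [0.02, 0.002, 0.001] [ 0.549 -0.05   0.13 ]
[-0.0001, 0.0066, -0.0143] [0.02, 0.002, 0.001] [ 0.549 -0.05   0.114]
[-0.0001, 0.0063, -0.0144] [0.02, 0.002, 0.001] [ 0.549 -0.05   0.098]
[-0.0001, 0.006, -0.0146] [0.02, 0.002, 0.001] [ 0.549 -0.05   0.083]
[-0.0, 0.0057, -0.0147] [0.02, 0.002, 0.001] [ 0.549 -0.05   0.067]
```

Request:
jog_arm --pt "0 -0.012 -0.0125 0.02 0.002 0.001 0" --pt "0 -0.012 -0.012 0.02 0.002 0.001 0" --pt "0 -0.0125 -0.012 0.02 0.002 0.001 0" --pt "0 -0.0125 -0.012 0.02 0.002 0.001 0" --pt "0 0.0065 -0.0145 0.02 0.002 0.001 0" --pt "0 0.006 -0.0145 0.02 0.002 0.001 0" --pt "0 0.006 -0.0145 0.02 0.002 0.001 0" --pt "0 0.006 -0.0145 0.02 0.002 0.001 0" --pt "0 0 0 0 0 0 0"

```text
time: 10.18
tool_pos: [0.5487, -0.0618, 0.059]
tcp_rot: [-0.34, 0.013, -0.058]
wrist_force: [0.1, -0.6, -0.4]
width: 0.002
```

```bash
python3 - <<'E'
from h import *
np.set_printoptions(precision=4,suppress=True)
s=state();a=np.array(s['tool_pos']);b=np.array([.5515,.004,.062])
for c in ('wrist','top'):
    p=read_camera(c)
    for t in('lid_lip','lid_hinge','charge_box'):
        for m in spotter.spot_point(p,t)[:1]:
            print(c,t,round(m['p'],2),m['location'],world(p,m['location'],.085 if t!='charge_box' else 0))
    if c=='wrist': cv2.imwrite('pics/w3.png',p['img'])
track([a+(b-a)*k/5 for k in range(1,6)],np.radians(20))
E
```

```text
{'time': 10.175, 'q': [-0.679, 0.71, 1.815, 0.875, 1.616, -1.078], 'tool_pos': [0.549, -0.062, 0.059], 'tcp_rot': [-0.34, 0.013, -0.058], 'wrist_force': [0.134, -0.633, -0.37], 'width': 0.002}
wrist lid_lip 0.7 [274.7, 139.9] [[0.5493 0.0125 0.085 ]]
wrist lid_hinge 0.67 [277.3, 63.6] [[0.5582 0.1646 0.085 ]]
wrist charge_box 0.63 [281.2, 185.8] [[ 0.5573  0.0969 -0.    ]]
top lid_lip 0.77 [259.4, 210.2] [[0.5547 0.0076 0.085 ]]
top lid_hinge 0.56 [197.7, 208.5] [[0.5641 0.1656 0.085 ]]
top charge_box 0.79 [228.3, 216.5] [[0.5555 0.0947 0.    ]]
[-0.0015, 0.0128, 0.0024] [-0.001, -0.0, 0.001] [ 0.549 -0.049  0.06 ]
[-0.0002, 0.0122, 0.005] [-0.001, -0.0, 0.001] [ 0.55  -0.035  0.06 ]
[-0.0002, 0.0122, 0.005] [-0.001, -0.0, 0.001] [ 0.55  -0.022  0.061]
[-0.0002, 0.0122, 0.005] [-0.001, -0.0, 0.001] [ 0.551 -0.009  0.061]
[-0.0001, 0.0122, 0.0051] [-0.001, -0.0, 0.001] [0.552 0.004 0.062]
```

View pics/w3.png

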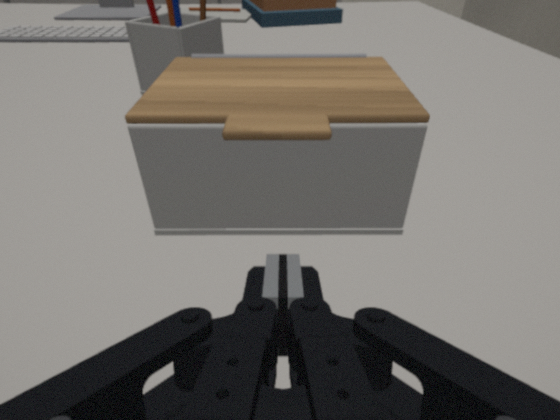

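Request:
jog_arm --pt "0 0.0125 0.005 0 0 0 0" --pt "0 0.0125 0.005 0 0 0 0" --pt "0 0.0125 0.005 0 0 0 0" --pt "0 0.0125 0.005 0 0 0 0" --pt "0 0.0125 0.004 0 0 0 0" --pt "0 0 0 0 0 0 0"

```text
time: 11.32
tool_pos: [0.5537, 0.0117, 0.0643]
tcp_rot: [-0.344, 0.007, -0.056]
wrist_force: [1.4, 0.6, -1.2]
width: -0.0
```

```bash
python3 - <<'E'
from h import *
np.set_printoptions(precision=4,suppress=True)
s=state()
p=read_camera('wrist'); cv2.imwrite('pics/w4.png',p['img'])
for m in spotter.spot_point(p,'lid_lip')[:1]: print(m['p'],m['location'],world(p,m['location'],.085))
for d in (0,.006,.009,.012):
    b=np.array(s['tool_pos'])+[.0005,d,.0]; 
m=spotter.masks_of(p,'charge_box')
if m:
    v,u=np.nonzero(m[0]['mask']&(p['range_z']>0)); w=world(p,np.c_[u,v]); k=(w[:,2]>.02)&(w[:,2]<.07)&(abs(w[:,0]-.55)<.06)
    print('front y',k.sum(),np.percentile(w[k,1],[10,50,90]))
m=spotter.masks_of(p,'lid')
v,u=np.nonzero(m[0]['mask']&(p['range_z']>0)); w=world(p,np.c_[u,v]); k=(abs(w[:,0]-.55)<.025)
print('lip edge y',np.percentile(w[k,1],[0.5,1,3,5]),np.percentile(w[k,2],[2,50,98]))
E
```

```text
{'time': 11.325, 'q': [-0.581, 0.657, 1.901, 0.953, 1.549, -1.076], 'tool_pos': [0.554, 0.012, 0.064], 'tcp_rot': [-0.344, 0.007, -0.056], 'wrist_force': [1.42, 0.577, -1.225], 'width': -0.0}
0.9 [273.6, 236.9] [[0.5503 0.0092 0.085 ]]
front y 13175 [0.0271 0.0305 0.0332]Traceback (most recent call last):
  File "<stdin>", line 13, in <module>
IndexError: list index out of range
```

View pics/w4.png

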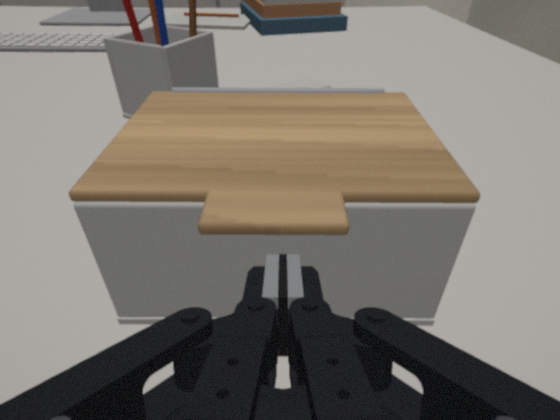

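```bash
python3 - <<'E'
from h import *
np.set_printoptions(precision=4,suppress=True)
p=read_camera('wrist'); s=readout.read_state()
T=np.array(p['world_from_camera']); print('cam',T[:3,3],T[:3,2])
px=[[274,258],[274,265],[292,258],[274,280],[274,295],[250,270],[283,230],[283,245]]
w=world(p,px); Ri=R.from_rotvec(s['tcp_rot']).inv()
for a,b in zip(px,w): print(a,b,'tool',Ri.apply(b-np.array(s['tool_pos'])))
E
```

```text
cam [ 0.5478 -0.1059  0.1831] [ 0.0487  0.8062 -0.5896]
[274, 258] [0.5509 0.0004 0.0802] tool [-0.003  -0.0143  0.0117]
[274, 265] [ 0.5507 -0.0059  0.0827] tool [-0.0028 -0.0211  0.0119]
[292, 258] [ 0.558  -0.0002  0.0804] tool [ 0.0041 -0.0145  0.0117]
[274, 280] [ 0.5503 -0.0174  0.087 ] tool [-0.0025 -0.0333  0.0121]
[274, 295] [ 0.5499 -0.0269  0.0904] tool [-0.0023 -0.0434  0.0121]
[250, 270] [ 0.5414 -0.0032  0.0778] tool [-0.0122 -0.0174  0.0081]
[283, 230] [0.5549 0.0077 0.0882] tool [ 0.0006 -0.0099  0.0218]
[283, 245] [0.5563 0.0292 0.0608] tool [0.0006 0.0197 0.0032]
```

```bash
python3 - <<'E'
from h import *
p=read_camera('scene'); T=np.linalg.inv(np.array(p['world_from_camera']))
K=np.array([[p['fx'],0,p['cx']],[0,p['fy'],p['cy']],[0,0,1]])
R1=R.from_rotvec([-.503,-.003,-.059]); t=np.array([.55,-.1242,.3034])
for y in (-.03,-.011,0,.014):
    for z in (-.011,.011):
        w=t+R1.apply([0,y,z]); print(y,z,cv2.projectPoints(w.reshape(1,3),cv2.Rodrigues(T[:3,:3])[0],T[:3,3],K,np.array(p['distortion']))[0].ravel().round(1))
a=cv2.imread('pics/s1.png')[90:150,160:240]; cv2.imwrite('pics/c1.png',cv2.resize(np.hstack([a,p['img'][170:230,230:310]]),None,fx=5,fy=5,interpolation=cv2.INTER_CUBIC))
E
```

```text
-0.03 -0.011 [211.2 123.3]
-0.03 0.011 [215.6 116. ]
-0.011 -0.011 [219.5 127.5]
-0.011 0.011 [224.  120.2]
0 -0.011 [224.3 129.8]
0 0.011 [228.8 122.6]
0.014 -0.011 [230.3 132.8]
0.014 0.011 [234.9 125.7]
```

View pics/c1.png

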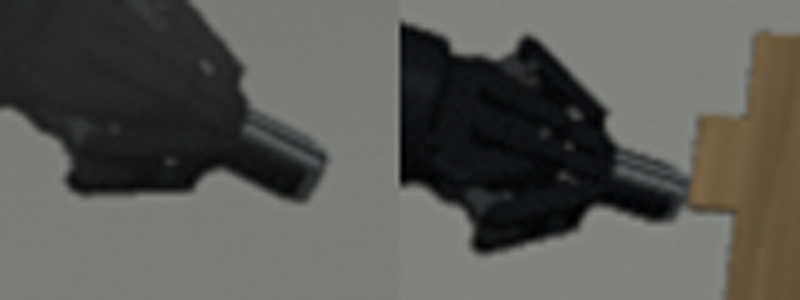

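Request:
jog_arm --pt "-0.001 0.0015 -0.0038 0 0 0 0" --pt "0 0.0015 -0.0038 0 0 0 0" --pt "0 0 0 0 0 0 0" --pt "0 0.0055 0.002 0 0 0 0" --pt "0 0.0055 0.002 0 0 0 0" --pt "0 0.005 0.002 0 0 0 0" --pt "0 0 0 0 0 0 0"

```text
time: 12.5
tool_pos: [0.5546, 0.0276, 0.0557]
tcp_rot: [-0.345, 0.007, -0.059]
wrist_force: [0.4, -0.3, -0.1]
width: 0.002
```

```bash
sed -i 's/^def tcp.*/def tcp(deg,r):  # 20 deg tilt, true tip 10 mm behind TCP/; s/-.0176)+np.array(\[0,0,r\*np.sin(a)-.0025\])/+.0056)+np.array([0,0,r*np.sin(a)-.0138])/' h.py
python3 - <<'E'
from h import *
s=state(); H[1]=.162
track([tcp(-3,.138)]+[tcp(a,.138) for a in np.linspace(0,32,9)])
E
```

```text
{'time': 12.5, 'q': [-0.559, 0.663, 1.918, 0.974, 1.525, -1.088], 'tool_pos': [0.555, 0.028, 0.056], 'tcp_rot': [-0.345, 0.007, -0.059], 'wrist_force': [0.397, -0.297, -0.128], 'width': 0.002}
[-0.0011, -0.0006, 0.0086] [0.0, 0.0, 0.0] [0.554 0.03  0.064]
[0.0, -0.0026, 0.0067] [0.0, 0.0, 0.0] [0.554 0.03  0.071]
[0.0, -0.0029, 0.0092] [0.0, 0.0, 0.0] [0.554 0.03  0.081]
[0.0, -0.0023, 0.0094] [0.0, 0.0, 0.0] [0.554 0.031 0.09 ]
[0.0, -0.0016, 0.0095] [0.0, 0.0, 0.0] [0.554 0.033 0.1  ]
[0.0, -0.001, 0.0096] [0.0, 0.0, 0.0] [0.554 0.035 0.109]
[0.0, -0.0003, 0.0096] [0.0, 0.0, 0.0] [0.554 0.038 0.118]
[0.0, 0.0004, 0.0096] [0.0, 0.0, 0.0] [0.554 0.042 0.127]
[0.0, 0.001, 0.0096] [0.0, 0.0, 0.0] [0.554 0.046 0.136]
[-0.0, 0.0017, 0.0095] [0.0, 0.0, 0.0] [0.555 0.051 0.144]
```

Request:
jog_arm --pt "-0.001 -0.0015 0.008 0 0 0 0" --pt "0 -0.0025 0.007 0 0 0 0" --pt "0 -0.003 0.009 0 0 0 0" --pt "0 -0.0025 0.0095 0 0 0 0" --pt "0 -0.0015 0.0095 0 0 0 0" --pt "0 -0.001 0.0095 0 0 0 0" --pt "0 0 0.0095 0 0 0 0" --pt "0 0.0005 0.0095 0 0 0 0" --pt "0 0 0 0 0 0 0"

```text
time: 13.62
tool_pos: [0.5544, 0.0416, 0.1328]
tcp_rot: [-0.346, 0.005, -0.059]
wrist_force: [0.3, -0.2, -0.5]
width: -0.003
```

```bash
python3 - <<'E'
from h import *
s=state(); H[1]=.162
q=np.array(s['tool_pos'])-H+[0,-.0056,.0138]; print('corner angle,r',np.degrees(np.arctan2(q[2],-q[1])),np.hypot(q[1],q[2]))
p=read_camera('wrist');q=read_camera('scene'); cv2.imwrite('pics/w5.png',cv2.resize(np.hstack([p['img'],q['img'][100:310,200:480].repeat(2,0).repeat(2,1)]),(800,300)))
E
```

```text
{'time': 13.625, 'q': [-0.54, 0.521, 1.945, 0.988, 1.577, -0.989], 'tool_pos': [0.554, 0.042, 0.133], 'tcp_rot': [-0.346, 0.005, -0.059], 'wrist_force': [0.257, -0.243, -0.497], 'width': -0.003}
corner angle,r 26.059338339993463 0.14025284273912678
```

View pics/w5.png

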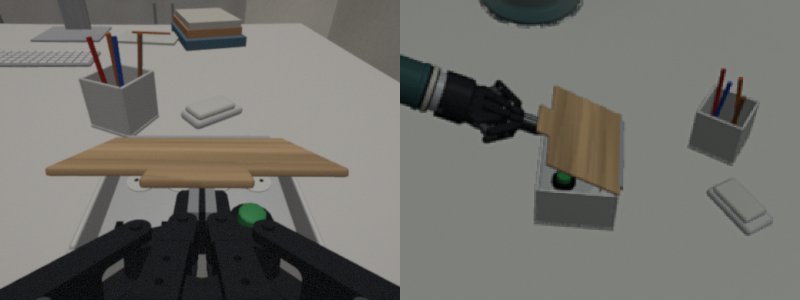

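```bash
python3 - <<'E'
from h import *
s=state(); H[1]=.162
track([tcp(a,r) for a,r in zip(np.linspace(30.5,108,18),np.linspace(.139,.118,18))])
E
```

```text
{'time': 13.725, 'q': [-0.54, 0.523, 1.945, 0.988, 1.577, -0.989], 'tool_pos': [0.554, 0.041, 0.132], 'tcp_rot': [-0.346, 0.006, -0.059], 'wrist_force': [0.025, -0.952, -0.407], 'width': -0.001}
[-0.0, 0.0029, 0.0113] [0.0, 0.0, 0.0] [0.555 0.048 0.142]
[-0.0, 0.0037, 0.0105] [0.0, 0.0, 0.0] [0.555 0.055 0.15 ]
[-0.0, 0.0045, 0.01] [0.0, 0.0, 0.0] [0.555 0.063 0.158]
[-0.0, 0.0052, 0.0096] [0.0, 0.0, 0.0] [0.556 0.071 0.165]
[-0.0, 0.0059, 0.009] [0.0, 0.0, 0.0] [0.556 0.079 0.172]
[-0.0, 0.0066, 0.0084] [0.0, 0.0, 0.0] [0.557 0.088 0.178]
[-0.0, 0.0071, 0.0078] [0.0, 0.0, 0.0] [0.557 0.098 0.183]
[-0.0001, 0.0077, 0.0071] [0.0, 0.0, 0.0] [0.558 0.107 0.187]
[-0.0001, 0.0082, 0.0064] [0.0, 0.0, 0.0] [0.558 0.117 0.19 ]
[-0.0001, 0.0086, 0.0057] [0.0, 0.0, 0.0] [0.559 0.127 0.192]
[-0.0001, 0.0089, 0.005] [0.0, 0.0, 0.0] [0.559 0.137 0.194]
[-0.0001, 0.0092, 0.0042] [0.0, 0.0, 0.0] [0.56  0.147 0.195]
[-0.0001, 0.0094, 0.0034] [0.0, 0.0, 0.0] [0.56  0.157 0.195]
[-0.0001, 0.0096, 0.0026] [0.0, 0.0, 0.0] [0.561 0.167 0.194]
[-0.0001, 0.0096, 0.0018] [0.0, 0.0, 0.0] [0.561 0.177 0.193]
[-0.0001, 0.0097, 0.001] [0.0, 0.0, 0.0] [0.562 0.186 0.19 ]
[-0.0001, 0.0096, 0.0002] [0.0, 0.0, 0.0] [0.562 0.195 0.187]
[-0.0001, 0.0095, -0.0006] [0.0, 0.0, 0.0] [0.563 0.204 0.183]
```

Request:
jog_arm --pt "0 0.003 0.011 0 0 0 0" --pt "0 0.0035 0.0105 0 0 0 0" --pt "0 0.0045 0.01 0 0 0 0" --pt "0 0.005 0.0095 0 0 0 0" --pt "0 0.006 0.009 0 0 0 0" --pt "0 0.0065 0.0085 0 0 0 0" --pt "0 0.007 0.008 0 0 0 0" --pt "0 0.0075 0.007 0 0 0 0" --pt "0 0.008 0.0065 0 0 0 0"

```text
time: 14.85
tool_pos: [0.5585, 0.1217, 0.194]
tcp_rot: [-0.344, 0.007, -0.059]
wrist_force: [-0.7, 0.2, 0.0]
width: -0.002
```

```bash
python3 - <<'E'
from h import *
s=state(); H[1]=.162
q=np.array(s['tool_pos'])-H+[0,-.0056,.0138]; print('corner angle,r',np.degrees(np.arctan2(q[2],-q[1])),np.hypot(q[1],q[2]))
a0=np.degrees(np.arctan2(q[2],-q[1]))
track([tcp(a,r) for a,r in zip(np.linspace(a0+4,107,10),np.linspace(.128,.118,10))])
E
```

```text
{'time': 14.85, 'q': [-0.417, 0.382, 2.005, 1.081, 1.55, -0.877], 'tool_pos': [0.559, 0.122, 0.194], 'tcp_rot': [-0.344, 0.007, -0.059], 'wrist_force': [-0.699, 0.193, 0.043], 'width': -0.002}
corner angle,r 69.48552169624021 0.131105788921963
[-0.0002, 0.0091, 0.0032] [0.0, 0.0, 0.0] [0.559 0.131 0.194]
[-0.0001, 0.0075, 0.0038] [0.0, 0.0, 0.0] [0.559 0.14  0.195]
[-0.0001, 0.0076, 0.0032] [0.0, 0.0, 0.0] [0.56  0.148 0.195]
[-0.0001, 0.0078, 0.0027] [0.0, 0.0, 0.0] [0.56  0.156 0.195]
[-0.0001, 0.0078, 0.0022] [0.0, 0.0, 0.0] [0.561 0.164 0.195]
[-0.0001, 0.0079, 0.0016] [0.0, 0.0, 0.0] [0.561 0.172 0.194]
[-0.0001, 0.0079, 0.0011] [0.0, 0.0, 0.0] [0.561 0.18  0.192]
[-0.0001, 0.0079, 0.0006] [0.0, 0.0, 0.0] [0.562 0.188 0.19 ]
[-0.0001, 0.0079, 0.0] [0.0, 0.0, 0.0] [0.562 0.195 0.187]
[-0.0001, 0.0078, -0.0005] [0.0, 0.0, 0.0] [0.563 0.202 0.184]
```

Request:
jog_arm --pt "0 0.009 0.003 0 0 0 0" --pt "0 0.0075 0.0035 0 0 0 0" --pt "0 0.0075 0.003 0 0 0 0" --pt "0 0.008 0.0025 0 0 0 0" --pt "0 0.008 0.002 0 0 0 0" --pt "0 0.008 0.0015 0 0 0 0" --pt "0 0.008 0.001 0 0 0 0" --pt "0 0.008 0.0005 0 0 0 0" --pt "0 0.008 0 0 0 0 0" --pt "0 0 0 0 0 0 0"

```text
time: 16.1
tool_pos: [0.5624, 0.2012, 0.1843]
tcp_rot: [-0.344, 0.008, -0.058]
wrist_force: [0.5, -0.4, -0.3]
width: 0.0
```

```bash
python3 - <<'E'
from h import *
np.set_printoptions(precision=4,suppress=True)
s=state()
p=read_camera('wrist');q=read_camera('scene'); cv2.imwrite('pics/w6.png',cv2.resize(np.hstack([p['img'],q['img'][100:310,200:480].repeat(2,0).repeat(2,1)]),(800,300)))
for t,z in(('power_top',.077),('charge_box',0)):
    for m in spotter.spot_point(q,t)[:1]: print(t,m['p'],world(q,m['location'],z))
E
```

```text
{'time': 16.1, 'q': [-0.283, 0.368, 2.05, 1.178, 1.456, -0.866], 'tool_pos': [0.562, 0.201, 0.184], 'tcp_rot': [-0.344, 0.008, -0.058], 'wrist_force': [0.517, -0.406, -0.299], 'width': 0.0}
power_top 0.53 [[0.5166 0.3247 0.077 ]]
charge_box 0.65 [[0.6064 0.361  0.    ]]
```

View pics/w6.png

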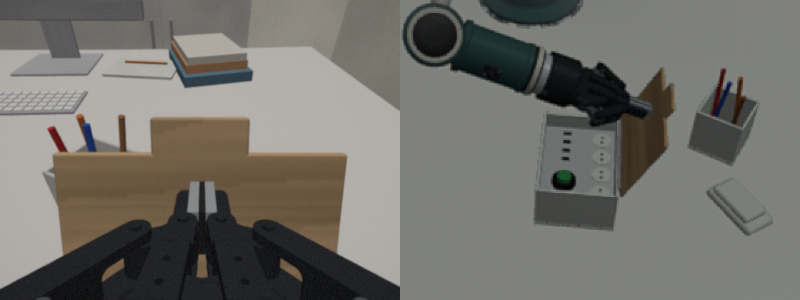

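Request:
jog_arm --pt "0 -0.02 0 0 0 0 0" --pt "0 -0.025 0 0 0 0 0" --pt "0 -0.025 0 0 0 0 0" --pt "0 -0.025 0 0 0 0 0" --pt "0 -0.02 0 0 0 0 0" --pt "0 0 0 0 0 0 0"

```text
time: 17.05
tool_pos: [0.557, 0.0826, 0.2272]
tcp_rot: [-0.347, 0.005, -0.063]
wrist_force: [-0.2, -0.2, 0.4]
width: -0.002
```

```bash
python3 - <<'E'
from h import *
np.set_printoptions(precision=4,suppress=True)
s=state()
for c in('scene','top','wrist'):
    q=read_camera(c)
    for t,z in(('power_top',.077),('charge_box',0),('lid_hinge',.085)):
        for m in spotter.spot_point(q,t)[:1]: print(c,t,m['p'],world(q,m['location'],z))
    hsv=cv2.cvtColor(q['img'],cv2.COLOR_BGR2HSV)
    v,u=np.nonzero(cv2.inRange(hsv,(45,120,40),(80,255,255))); 
    if len(u): w=world(q,np.c_[u,v],.077); print('green',len(u),u.mean(),v.mean(),w.mean(0),w.min(0),w.max(0))
    for m in spotter.masks_of(q,'lid')[:1]:
        v,u=np.nonzero(cv2.erode(m['mask'].astype(np.uint8),np.ones((5,5)))*(q['range_z']>0)); w=world(q,np.c_[u,v])
        n=np.linalg.svd(w-w.mean(0),full_matrices=False)[2][2]; print('lid',len(u),m['p'],'deg from horizontal',np.degrees(np.arccos(abs(n[2]))))
plan([.60,.05,.25],ori(np.pi/2),10)
E
```

```text
{'time': 17.05, 'q': [-0.479, 0.35, 1.967, 1.039, 1.618, -0.838], 'tool_pos': [0.557, 0.083, 0.227], 'tcp_rot': [-0.347, 0.005, -0.063], 'wrist_force': [-0.231, -0.172, 0.443], 'width': -0.002}
scene power_top 0.63 [[0.5939 0.0654 0.077 ]]
scene charge_box 0.57 [[0.5651 0.0948 0.    ]]
scene lid_hinge 0.67 [[0.5618 0.1632 0.085 ]]
green 69 314.6231884057971 223.08695652173913 [0.605  0.0694 0.077 ] [0.5924 0.0588 0.077 ] [0.617  0.0794 0.077 ]
lid 1523 0.62 deg from horizontal 65.4094967554105
top charge_box 0.78 [[0.5606 0.0973 0.    ]]
top lid_hinge 0.64 [[0.5624 0.1612 0.085 ]]
lid 1982 0.86 deg from horizontal 65.68249940132023
lid 29909 0.7 deg from horizontal 65.46575061132305
[0.0046, -0.0038, 0.0011, -0.123, -0.0, 0.001, 0.0],
[0.0046, -0.0039, 0.0006, -0.123, -0.0, 0.001, 0.0],
[0.0046, -0.004, 0.0001, -0.123, -0.0, 0.001, 0.0],
[0.0046, -0.004, -0.0003, -0.123, -0.0, 0.001, 0.0],
[0.0046, -0.0039, -0.0008, -0.123, -0.0, 0.001, 0.0],
[0.0046, -0.0038, -0.0013, -0.123, -0.0, 0.001, 0.0],
[0.0046, -0.0036, -0.0018, -0.123, -0.0, 0.001, 0.0],
[0.0046, -0.0034, -0.0022, -0.123, -0.0, 0.001, 0.0],
[0.0046, -0.0031, -0.0026, -0.123, -0.0, 0.001, 0.0],
[0.0046, -0.0027, -0.0029, -0.123, -0.0, 0.001, 0.0],
deg/row 7.019252817102524 m/row 0.006084854020781847
```

Request:
jog_arm --pt "0.0046 -0.004 0.001 -0.123 0 0.001 0" --pt "0.0046 -0.004 0.0005 -0.123 0 0.001 0" --pt "0.0046 -0.004 0 -0.123 0 0.001 0" --pt "0.0046 -0.004 0 -0.123 0 0.001 0" --pt "0.0046 -0.004 -0.001 -0.123 0 0.001 0" --pt "0.0046 -0.004 -0.001 -0.123 0 0.001 0" --pt "0.0046 -0.0035 -0.002 -0.123 0 0.001 0" --pt "0.0046 -0.0035 -0.002 -0.123 0 0.001 0" --pt "0.0046 -0.003 -0.0025 -0.123 0 0.001 0" --pt "0 0 0 0 0 0 0"

```text
time: 19.05
tool_pos: [0.5962, 0.052, 0.2497]
tcp_rot: [-1.483, 0.046, -0.044]
wrist_force: [-0.7, 0.1, -0.6]
width: -0.001
```

```bash
python3 - <<'E'
from h import *
np.set_printoptions(precision=4,suppress=True)
s=state(); Ri=R.from_rotvec(s['tcp_rot'])
for c in('scene','top','wrist'):
    q=read_camera(c)
    for t,z in(('power_top',.077),):
        for m in spotter.spot_point(q,t)[:1]: print(c,t,m['p'],m['location'],world(q,m['location'],z))
    hsv=cv2.cvtColor(q['img'],cv2.COLOR_BGR2HSV)
    v,u=np.nonzero(cv2.inRange(hsv,(45,120,40),(80,255,255))); 
    if len(u): w=world(q,np.c_[u,v],.077); print('green',len(u),u.mean(),v.mean(),w.mean(0),w.min(0),w.max(0),'range z',np.median(world(q,np.c_[u,v])[:,2]))
cv2.imwrite('pics/w7.png',q['img'])
b=np.array([.603,.069,.15]); a=np.array(s['tool_pos'])
track([a+(b-a)*k/6 for k in range(1,7)],np.pi/2)
E
```

```text
{'time': 19.05, 'q': [-0.007, 0.102, 1.75, 0.091, 1.29, 0.027], 'tool_pos': [0.596, 0.052, 0.25], 'tcp_rot': [-1.483, 0.046, -0.044], 'wrist_force': [-0.748, 0.053, -0.628], 'width': -0.001}
scene power_top 0.65 [312.6, 220.7] [[0.5979 0.0647 0.077 ]]
green 67 314.5970149253731 223.01492537313433 [0.6048 0.0693 0.077 ] [0.5924 0.0588 0.077 ] [0.617  0.0794 0.077 ] range z 0.07482926983555316
wrist power_top 0.73 [283.2, 171.8] [[0.5962 0.0733 0.077 ]]
green 575 285.99304347826086 174.09391304347827 [0.5985 0.0711 0.077 ] [0.587  0.0594 0.077 ] [0.61   0.0834 0.077 ] range z 0.07739976353414207
[0.0018, 0.0154, 0.0046] [-0.015, -0.002, -0.001] [0.597 0.055 0.233]
[0.001, 0.0168, 0.0017] [-0.015, -0.002, -0.001] [0.598 0.058 0.216]
[0.001, 0.0168, 0.0019] [-0.015, -0.002, -0.001] [0.6   0.061 0.2  ]
[0.001, 0.0167, 0.0022] [-0.015, -0.002, -0.001] [0.601 0.063 0.183]
[0.001, 0.0167, 0.0024] [-0.015, -0.002, -0.001] [0.602 0.066 0.167]
[0.001, 0.0167, 0.0026] [-0.015, -0.002, -0.001] [0.603 0.069 0.15 ]
```

View pics/w7.png

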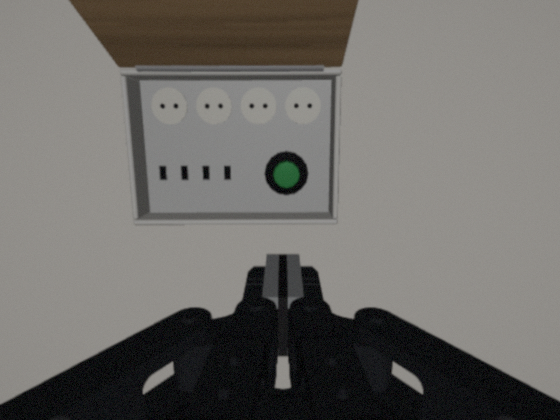

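Request:
jog_arm --pt "0.001 0.0165 0.004 -0.015 -0.002 -0.001 0" --pt "0.0005 0.0165 0.002 -0.015 -0.002 -0.001 0" --pt "0.0005 0.0165 0.002 -0.015 -0.002 -0.001 0" --pt "0.0005 0.0165 0.002 -0.015 -0.002 -0.001 0" --pt "0.0005 0.0165 0.0025 -0.015 -0.002 -0.001 0" --pt "0.0005 0.0165 0.0025 -0.015 -0.002 -0.001 0" --pt "0 0.016 0 0 0 0 0" --pt "0 0.016 0 0 0 0 0" --pt "0 0 0 0 0 0 0"

```text
time: 20.48
tool_pos: [0.5971, 0.0686, 0.1051]
tcp_rot: [-1.579, 0.046, -0.036]
wrist_force: [0.6, 0.4, 0.4]
width: -0.003
```

```bash
python3 - <<'E'
from h import *
np.set_printoptions(precision=4,suppress=True)
s=state(); q=read_camera('wrist'); Ri=R.from_rotvec(s['tcp_rot']).inv()
hsv=cv2.cvtColor(q['img'],cv2.COLOR_BGR2HSV)
v,u=np.nonzero(cv2.inRange(hsv,(45,120,40),(80,255,255))); 
if len(u): w=world(q,np.c_[u,v],.077); print('green',len(u),w.mean(0),w.min(0),w.max(0))
print(Ri.apply(np.array([.5995,.0705,.067])-np.array(s['tool_pos'])))
plan([.5995,.0705,.075],ori(np.pi/2),3)
sc=read_camera('scene')
cv2.imwrite('pics/w8.png',cv2.resize(np.hstack([q['img'],sc['img'][150:255,250:390].repeat(4,0).repeat(4,1)]),(800,300)))
E
```

```text
{'time': 20.475, 'q': [0.078, 0.231, 1.877, -0.009, 1.041, 0.135], 'tool_pos': [0.597, 0.069, 0.105], 'tcp_rot': [-1.579, 0.046, -0.036], 'wrist_force': [0.642, 0.4, 0.41], 'width': -0.003}
green 1602 [0.5988 0.0732 0.077 ] [0.587  0.0622 0.077 ] [0.6104 0.0851 0.077 ]
[0.0025 0.0381 0.0023]
[0.0005, 0.0104, 0.0007, 0.003, -0.0, -0.001, 0.0],
[0.0005, 0.0104, 0.0007, 0.003, -0.0, -0.001, 0.0],
[0.0005, 0.0104, 0.0007, 0.003, -0.0, -0.001, 0.0],
deg/row 0.17881328281415862 m/row 0.010431475461568383
```

View pics/w8.png

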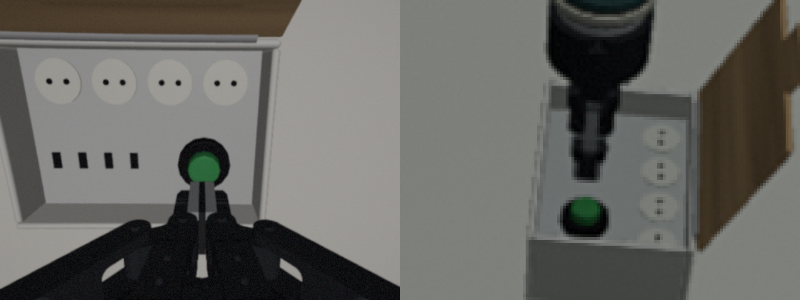

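Request:
jog_arm --pt "0.001 0.01 0.001 0 0 0 0" --pt "0.001 0.01 0.001 0 0 0 0" --pt "0 0.008 0.001 0 0 0 0" --pt "0 0.003 0 0 0 0 0" --pt "0 0 0 0 0 0 0"

```text
time: 21.2
tool_pos: [0.6024, 0.0712, 0.0759]
tcp_rot: [-1.578, 0.041, -0.042]
wrist_force: [0.0, 0.1, 0.6]
width: 0.002
```

Request:
jog_arm --pt "0 0.003 0 0 0 0 0" --pt "0 0.002 0 0 0 0 0" --pt "0 0.002 0 0 0 0 0"

```text
time: 21.58
tool_pos: [0.603, 0.0712, 0.0693]
tcp_rot: [-1.578, 0.04, -0.043]
wrist_force: [0.2, 0.4, 0.6]
width: 0.001
```

Request:
jog_arm --pt "-0.003 0.002 0 0 0 0 0" --pt "0 0.002 0 0 0 0 0" --pt "0 0.002 0 0 0 0 0"

```text
time: 21.95
tool_pos: [0.6009, 0.0714, 0.0645]
tcp_rot: [-1.578, 0.038, -0.045]
wrist_force: [-0.6, -0.5, 3.6]
width: 0.002
```

Request:
jog_arm --pt "0 0.002 0 0 0 0 0" --pt "0 0.002 0 0 0 0 0"

```text
time: 22.2
tool_pos: [0.6011, 0.0714, 0.0642]
tcp_rot: [-1.578, 0.039, -0.045]
wrist_force: [-6.3, -0.9, 16.0]
width: -0.001
```

```bash
python3 - <<'E'
from h import *
state(); q=read_camera('wrist'); sc=read_camera('scene')
cv2.imwrite('pics/w9.png',cv2.resize(np.hstack([q['img'],sc['img'][150:255,250:390].repeat(4,0).repeat(4,1)]),(800,300)))
E
```

```text
{'time': 22.2, 'q': [0.082, 0.278, 1.903, -0.01, 0.957, 0.14], 'tool_pos': [0.601, 0.071, 0.064], 'tcp_rot': [-1.578, 0.039, -0.045], 'wrist_force': [-6.346, -0.871, 15.957], 'width': -0.001}
```

View pics/w9.png

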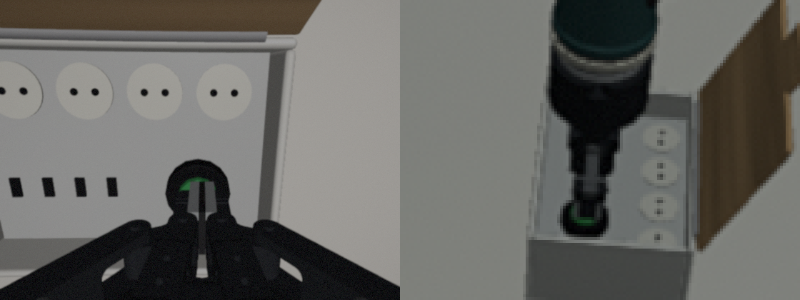

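Request:
jog_arm --pt "0 -0.004 0 0 0 0 0" --pt "0 -0.01 0 0 0 0 0" --pt "0 -0.02 0 0 0 0 0" --pt "0 -0.03 0 0 0 0 0" --pt "0 -0.03 0 0 0 0 0" --pt "0 -0.03 -0.01 0 0 0 0" --pt "0 -0.03 -0.02 0 0 0 0" --pt "0 0 -0.03 0 0 0 0" --pt "0 0 -0.03 0 0 0 0" --pt "0 0 0 0 0 0 0"

```text
time: 23.55
tool_pos: [0.5965, -0.0189, 0.2323]
tcp_rot: [-1.578, 0.033, -0.048]
wrist_force: [-0.2, -0.4, -0.1]
width: -0.002
```

```bash
python3 - <<'E'
from h import *
np.set_printoptions(precision=4,suppress=True)
state()
for c in('scene','top','wrist'):
    q=read_camera(c)
    for t,z in(('power_top',.077),('charge_box',0),('lid_hinge',.085)):
        for m in spotter.spot_point(q,t)[:1]: print(c,t,round(m['p'],2),world(q,m['location'],z))
    v,u=np.nonzero(cv2.inRange(cv2.cvtColor(q['img'],cv2.COLOR_BGR2HSV),(45,120,40),(80,255,255)))
    if len(u): w=world(q,np.c_[u,v]); print('green',len(u),np.median(w,0))
    for m in spotter.masks_of(q,'lid')[:1]:
        v,u=np.nonzero(cv2.erode(m['mask'].astype(np.uint8),np.ones((5,5)))*(q['range_z']>0)); w=world(q,np.c_[u,v])
        n=np.linalg.svd(w-w.mean(0),full_matrices=False)[2][2]; print('lid',len(u),m['p'],np.degrees(np.arccos(abs(n[2]))))
E
```

```text
{'time': 23.55, 'q': [-0.069, 0.106, 1.776, -0.008, 1.25, -0.015], 'tool_pos': [0.596, -0.019, 0.232], 'tcp_rot': [-1.578, 0.033, -0.048], 'wrist_force': [-0.244, -0.429, -0.084], 'width': -0.002}
scene power_top 0.63 [[0.6053 0.0641 0.077 ]]
scene charge_box 0.66 [[0.5523 0.0927 0.    ]]
scene lid_hinge 0.56 [[0.5642 0.155  0.085 ]]
green 67 [0.6027 0.0702 0.0752]
lid 1633 0.72 65.36049971871385
top power_top 0.4 [[0.5973 0.0716 0.077 ]]
top charge_box 0.89 [[0.5489 0.101  0.    ]]
top lid_hinge 0.82 [[0.5626 0.1677 0.085 ]]
green 31 [0.5998 0.0673 0.0764]
lid 2000 0.91 65.66769120224612
wrist power_top 0.91 [[0.5971 0.0729 0.077 ]]
wrist charge_box 0.64 [[0.5536 0.0965 0.    ]]
green 796 [0.5986 0.0707 0.0774]
```

```bash
python3 -c "
from workcell import bot; print(bot.finish_job())"
```

```text
the job is handed in; nothing more can be done
None
```

The charging box lid is open, the green button has been pressed fully down and released, and the job was handed in at about 23.7 s of the 54 s allowed.

**Lid:** I lifted it with the closed fingertips under the lip. The first attempt missed the lip. The pictures showed the tips about 23 mm short of where the stated overhang puts them, so I corrected for that and repeated the lift. I backed the finger off once the lid was past upright.

**Button:** the press stopped hard at about 16 N, with 6 N of that sideways. The spring gives only 4 N when fully down, so the button was at its bottom stop.

**Last checks:**
- **Lid:** its face measured about 65° from horizontal and leaning back, which is the 2.0 rad stop.
- **Button:** it is back up at about 77 mm in the wrist camera. The scene and top cameras read 75–76 mm, and the scene camera read 75 mm before the press as well.
- **Box:** no shift showed. The button and hinge estimates stayed within the detectors' scatter of several millimetres, and I made no finer check.
- **Contact:** the arm was clear of everything, with no force beyond noise at the wrist.
- **Pen cube, mug and mouse:** the arm stayed clear of all three. I did not re-measure them at the end.

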